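# Take two sealed sample carriers off the mixer, find the heavier, hold it out

### The arm

A 7-joint arm with a two-finger parallel gripper is mounted at the origin on the work surface. World frame = base frame: x ahead of the robot, y to its left, z up, the work surface at z = 0. Lengths are in m, angles in degrees, forces in N, time in s.
With the tool pointing down it reaches from about 0.35 to 0.9 m from the base axis. Payload 7.2 kg.
Tool frame: the origin (TCP) lies between the finger pads; the fingertips stand 25 mm ahead of it and the grasp point (between the pads) lies 6 mm ahead of it; z points along the fingers, y is the line along which they close (so a half turn about z gives the same grasp; the last joint's range is limited). The gripper opens to 88 mm and grips with 3 to 60 N. Pads are 20 mm wide; open, the fingers measure 115 mm over their backs; the gripper's body (75 mm by 178 mm) begins 61 mm behind the grasp point.
Start: joints at [-80.455, 23.554, -0.728, 91.456, 0.321, 64.991, -4.71], TCP at [0.145, 0.608, 0.248] pointing down, gripper open.
Joint ranges: [-169.25, 169.25], [-16.82, 113.86], [-84.01, 82.57], [7.8, 145.47], [-59.2, 239.2], [7.22, 106.19], [-163.78, 163.78]. Speed limits (degrees/s): [136.94, 136.94, 172.46, 172.46, 180, 180, 180].

### API

Orientations are given as [roll, pitch, yaw] about the fixed x, y, z axes, in that order (R = Rz(yaw) Ry(pitch) Rx(roll)).
In Python, from cell import ctrl, viewer gives the robot as it stands. The module is installed in compiled form; this text tells all that it offers.
- The arm moves only by the tool step_arm, never from a script. Its argument "series" is a list of rows, each a list of 3 entries, a list of its own where there are three numbers: the closure, from 0 (fully open) to 1 (shut), then the shift along the tool's x, y, z in m, then the turn about the tool's z in rad. A call has 1 to 20 rows; each row shifts and turns the commanded pose from where the row before left it, along the tool's axes as they then stand; what a row does not reach is not made up. A row lasts 1/12 s, in which the tool goes at most 41.7 mm and 7.16 degrees, less where a joint would pass 70% of its speed; a pose out of reach is approached as far as the arm can. A call with a gripper value outside its range is refused whole. The fingers move at their own pace and stop on an object; "grip_force" is the grip in N (left out, the last holds). Time passes only in rows, so rows that do not move let the fingers close. It gives the time, the measured TCP pose, the force, the opening and the grip force at its end, in the units of the state.
- ctrl.get_state(): the state, without advancing time (a new reading comes with each control period).
- viewer.grab_frame(name): name is "side" or "top" or "wrist"; returns (picture, depth): 480x640x3 uint8, red, green, blue; 480x640 float32, m along the optical axis (not along the pixel's ray), 0 where there is no reading.
- viewer.calibration(name): a dict with "camera_matrix" (3x3 intrinsics, pixels), "position" and "orientation" of the camera in the world. Camera axes: x right, y up, looking along -z (the intrinsics and any distortion apply to the point x, -y, -z); pixel columns grow to the right and rows downward; lengths in m; the calibration is good to about 2 mm. The wrist camera is an equidistant fisheye: a pixel r from the principal point sees the ray r / f radians off the axis. A picture is of the moment at which its call begins: read the wrist's pose just before it. calibration takes no time and is no camera call; for the wrist camera it gives the pose at the moment of the call.
- ctrl.job_done(): hands the job in; it is judged then, once.
Trained networks look in the newest picture that a camera, given by its name, has taken for a name from the list of things; names that differ only in an ending like _2 or _b are one class to them, and where a whole thing is asked for, a point or a joint stands for the part that bears it (a point fixed in the world has none). Each returns a list of dicts, best first, with "p" (0 to 1); they miss things now and then, are a little off and sometimes report something else, mostly with a low value. They report only what shows in the picture. A call takes as long as a camera call. They do not tell look-alikes from the thing itself.
- viewer.boxes_of(label, camera): "position" ([row, column] in pixels, amid what is visible of it).
The state is a dict: "time": time; "q": joint angles; "joint_vel": joint speeds; "joint_efforts": joint torques, N m; "position": TCP position; "ee_rot": TCP orientation; "contact_force": force on the tool from outside, world axes, zero at the start; "ft_torque": the same for the moment, N m; "width": finger opening in m; "grasp_force": force on a finger pad.
Only numpy, scipy, OpenCV 4.12 (cv2) and the standard library are available. Lean on these libraries where they do the work, as an engineer would, in place of code of your own. Each camera call takes 0.05 s, during which the arm holds its last target. There are 200 camera calls.

### The job

Mixing is over, and opposite carriers must balance before they are spun in the centrifuge. Pull each of the two sealed sample carriers up out of its spring clips on the rotary mixer and judge by force which is the heavier; leave the lighter lying in a trough of the steel cradle (lay it down, do not drop it), and finish holding the heavier one level and still about a hand's width above the middle of the metal tray, where a colleague will open it: the job ends with the carrier held in the gripper, so do not put it down or let go. Do not shift the tube rack, the reagent jar or the tip box.

Things in the scene. Friction and masses are not known exactly. Their poses are not given: they have to be found in the camera images.
- carrier_1: sealed sample carrier: plain aluminium tube, diameter 50 mm, ribbed black screw cap (diameter 52), lying level. Origin on its axis; x runs along the axis to the cap: base end at x = -68, cap from 53 to 78; its weight acts within 5 mm of the origin. May roll about x. 0.28 to 0.58 kg; the two look alike, either may be the heavier, by 0.13 kg at least. Starts in the clips at clip_1.
- carrier_2: sealed sample carrier: plain aluminium tube, diameter 50 mm, ribbed black screw cap (diameter 52), lying level. Origin on its axis; x runs along the axis to the cap: base end at x = -68, cap from 53 to 78; its weight acts within 5 mm of the origin. May roll about x. 0.28 to 0.58 kg; the two look alike, either may be the heavier, by 0.13 kg at least. Starts in the clips at clip_2.
- mixer: rotary mixer, fixed: white housing 190 mm tall at its -y end (y = -315 to -185), bearing plate 125 mm tall at its +y end (y = 188 to 202), between them two aluminium rails along its y axis at x = -43 and +43 (18 wide, top 110 high, open between) that carry the upright spring clips. Origin on the bench under the middle of the rails, z up; x across the rails.
- clip_1 (a point): first clip station, at y = +70 of the mixer: where the axis of a clipped carrier lies (along the mixer's x), 142.5 mm above the bench. On each rail a pair of sprung steel leaves, 12 mm wide, catches the carrier above its middle; 74 mm is free lengthwise between the pairs for the fingers. Leaf lips end 170 mm above the bench, 34 mm to either side of the axis.
- clip_2 (a point): second clip station, the same, at y = -70 of the mixer. A straight pull up of about 5 to 12 N beyond the carrier's weight spreads the leaves; they let go within 40 mm of rise, and from 60 mm of rise nothing touches the carrier.
- cradle: folded sheet-steel cradle, fixed, 130 (x) x 160 (y) mm, with two shallow open-ended troughs side by side along its x axis, each with a flat floor 28 mm wide, 50 mm above the bench, and side lips that slope out at 45 degrees to 41 mm apart, 56 mm above the bench. Empty at the start. Origin on the bench under its middle, z up.
- trough_1 (a point): where the axis of a carrier lying in the first trough passes the trough's middle, 75 mm above the bench, at y = +55 of the cradle; the trough and a carrier lying in it run along x (axes as the cradle's), cap at either end.
- trough_2 (a point): the same for the second trough, at y = -55 of the cradle.
- tray: shallow sheet-metal handover tray with a paper liner, fixed, 210 (x) x 160 (y) x 33 mm high. Origin on the bench under its middle, z up.
- tube_rack: clear tube rack with red-capped tubes, 80 (x) x 200 (y) x 96 mm high, loose; origin at the centre of its underside. A bystander.
- reagent: amber jar with a white cap, diameter 64, 110 mm high, loose; origin at the centre of its underside. A bystander.
- tip_box: blue pipette-tip box with a clear lid, 85 (x) x 120 (y) x 64 mm high, loose; origin at the centre of its underside. A bystander.
Mind the look-alikes: they are no part of the job. What is shaped like the carrier_2 but blue is not meant. Leave any turquoise look-alike of the carrier_1 alone.

How it is judged (in metres and radians):
On the way, in this order (a step that is already met when the one before it is completed fails the run):
1. one carrier is pulled out of its clips and hangs in the gripper, its axis more than 200 mm above the bench (((height (world z) of carrier_1 above 0.2 m and contact force between carrier_1 and the fingers above 1 N and contact force between carrier_1 and mixer below 0.1 N) or (height (world z) of carrier_2 above 0.2 m and contact force between carrier_2 and the fingers above 1 N and contact force between carrier_2 and mixer below 0.1 N))), for 0.1 s.
2. both carriers are off the mixer, more than 80 mm from their clips (distance between carrier_1 and clip_1 above 0.08 m and distance between carrier_2 and clip_2 above 0.08 m), for 0.1 s.
At the end, for the whole second after the job is handed in: The heavier is held by the gripper alone, axis 90 to 270 mm above the bench, within 60 mm of the tray's middle, level within 0.3 rad, still. The lighter lies let go in a trough, along it within 0.2 rad and 35 mm of its middle (lighter: presses the cradle with under 3.9 N) (((z of carrier_1 in the frame of tray between 0.09 and 0.27 m and horizontal distance between carrier_1 and tray below 0.06 m and angle between carrier_1's own x axis and vertical between 1.27 and 1.87 rad and contact force between carrier_1 and the fingers above 1 N and contact force between carrier_1 and cradle below 0.1 N and contact force between carrier_1 and tray below 0.1 N and contact force between carrier_1 and mixer below 0.1 N and linear speed of each of carrier_1, carrier_2 below 0.04 m/s and ((x of carrier_2 in the frame of cradle between -0.035 and 0.035 m and distance between carrier_2 and trough_1 below 0.038 m) or (x of carrier_2 in the frame of cradle between -0.035 and 0.035 m and distance between carrier_2 and trough_2 below 0.038 m)) and angle between the x axis of carrier_2 and the x axis of cradle, either way round below 0.2 rad and contact force between carrier_2 and cradle between 1 and 3.9 N and contact force between carrier_2 and the fingers below 0.1 N) or (z of carrier_2 in the frame of tray between 0.09 and 0.27 m and horizontal distance between carrier_2 and tray below 0.06 m and angle between carrier_2's own x axis and vertical between 1.27 and 1.87 rad and contact force between carrier_2 and the fingers above 1 N and contact force between carrier_2 and cradle below 0.1 N and contact force between carrier_2 and tray below 0.1 N and contact force between carrier_2 and mixer below 0.1 N and linear speed of each of carrier_2, carrier_1 below 0.04 m/s and ((x of carrier_1 in the frame of cradle between -0.035 and 0.035 m and distance between carrier_1 and trough_1 below 0.038 m) or (x of carrier_1 in the frame of cradle between -0.035 and 0.035 m and distance between carrier_1 and trough_2 below 0.038 m)) and angle between the x axis of carrier_1 and the x axis of cradle, either way round below 0.2 rad and contact force between carrier_1 and cradle between 1 and 3.9 N and contact force between carrier_1 and the fingers below 0.1 N))); the arm keeps its last pose, push and grip.
It fails at once if a carrier is dropped (falls out of the gripper's hold faster than 0.8 m/s) ((linear speed of carrier_1 above 0.8 m/s and contact force between carrier_1 and the fingers below 0.05 N) or (linear speed of carrier_2 above 0.8 m/s and contact force between carrier_2 and the fingers below 0.05 N)).
It fails at once if the tube rack, the reagent jar or the tip box is shifted by more than 30 mm (distance of any of tube_rack, reagent, tip_box from where it was at the start of the episode above 0.03 m).
It also fails if it takes over 72 s, if anything falls off the work surface, if the arm or the gripper's body presses on something with over 40 N, if the wrist force passes 120 N, or if a joint passes its speed limit or range.

## Working session

There is one attempt and no reset: what is moved stays moved. The work goes in short steps, Python scripts to look and compute and a tool call to move; the robot and the scene stay as the last step left them, time stands still between calls to the robot, and variables do not carry over. Pictures are saved under pics/ and viewed, at most 10 in all, crops included, and the job is handed in when it is done.

Besides the shell and the picture viewer there is one more tool, called as name([rows], argument=value, ...), one row to a line, values as JSON. step_arm: Moves the arm, as the interface text tells. Its arguments: {"type":"object","properties":{"series":{"type":"array"},"grip_force":{"type":"number"}},"required":["series"]}

```bash
mkdir -p pics; cat > h.py <<'E'
import numpy as np, cv2
from cell import ctrl, viewer
from scipy.spatial.transform import Rotation as R
def cal(n):
    c=viewer.calibration(n); return c
E
python3 - <<'E'
from h import *
s=ctrl.get_state(); print(s)
for n in("top","side","wrist"):
    c=cal(n); print(n,c)
for n in("top","side"):
    p,d=viewer.grab_frame(n); cv2.imwrite(f"pics/{n}0.png",p[...,::-1]); np.save(n+"0.npy",d)
    for l in["carrier_1","mixer","cradle","tray","tube_rack","reagent","tip_box"]:
        print(n,l,[(round(b["p"],2),np.round(b["position"]).tolist()) for b in viewer.boxes_of(l,n)])
E
```

```text
{'time': 0.0, 'q': array([-80.45476692,  23.59976186,  -0.72801213,  91.50207063,
         0.32081   ,  64.9896075 ,  -4.70963531]), 'joint_vel': array([ 0.00037362, -0.05366825,  0.03371846,  0.01388542, -0.08258016,
       -0.08793987,  0.02895387]), 'joint_efforts': array([ 7.38834315e-04, -5.87954021e+01,  6.42385427e-01, -2.91068852e+01,
       -5.36537636e-02,  1.83619175e-02,  1.47164542e-04]), 'position': array([0.14533886, 0.60740693, 0.24682598]), 'ee_rot': array([-1.79910829e+02,  6.40925952e-03,  1.66548355e+02]), 'contact_force': array([ 0.49797276, -0.47028482,  0.27959765]), 'ft_torque': array([-0.00437343, -0.00747563,  0.05295386]), 'grasp_force': 0.0, 'width': 0.08769568894447044}
top {'camera_matrix': array([[461.87869816,   0.        , 318.45513053],
       [  0.        , 461.87869816, 239.43422381],
       [  0.        ,   0.        ,   1.        ]]), 'position': array([0.46524404, 0.05885712, 1.14342982]), 'orientation': array([ 6.94252300e+00, -7.05989628e-02, -8.88251068e+01])}
side {'camera_matrix': array([[583.58918428,   0.        , 318.22299821],
       [ 
[... 580 characters left out ...]
.0]), (0.67, [246.0, 499.0]), (0.57, [335.0, 489.0])]
top mixer [(0.59, [254.0, 521.0])]
top cradle [(0.86, [264.0, 266.0])]
top tray [(0.66, [270.0, 184.0])]
top tube_rack [(0.91, [180.0, 248.0])]
top reagent [(0.81, [178.0, 344.0]), (0.62, [244.0, 498.0]), (0.51, [252.0, 523.0])]
top tip_box [(0.6, [331.0, 356.0])]
side carrier_1 [(0.96, [350.0, 405.0]), (0.82, [301.0, 374.0]), (0.76, [426.0, 313.0]), (0.63, [326.0, 454.0])]
side mixer [(0.86, [407.0, 413.0]), (0.54, [260.0, 396.0])]
side cradle [(0.92, [249.0, 292.0])]
side tray [(0.98, [211.0, 262.0])]
side tube_rack [(0.59, [219.0, 355.0])]
side reagent [(0.9, [260.0, 397.0]), (0.2, [214.0, 262.0])]
side tip_box [(0.84, [313.0, 262.0])]
```

View pics/top0.png

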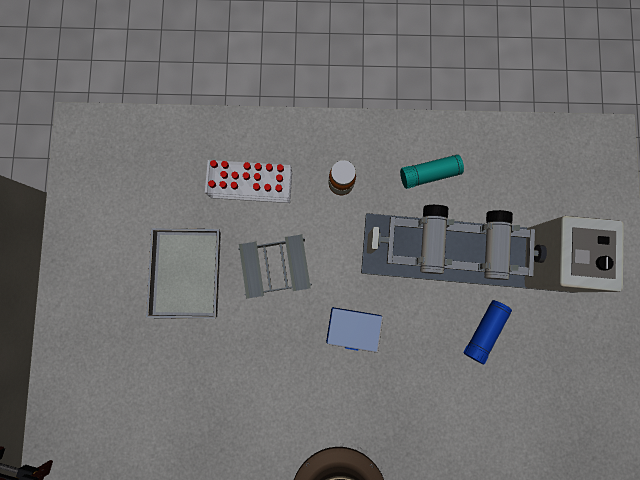

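View pics/side0.png

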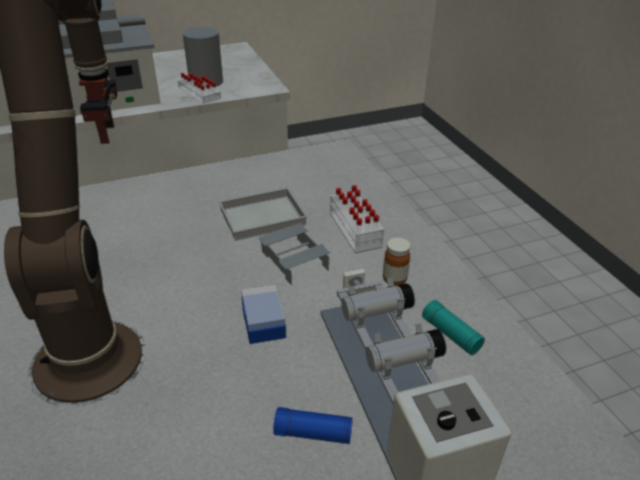

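The top view shows the mixer on the right, with clip_1's carrier near (row 240, col 434) and clip_2's near (245, 499), caps pointing away from the base. The cradle troughs are at about (269, 251) and (263, 298), and the tray is at (273, 184). The turquoise and blue tubes are decoys. The side view agrees.

```bash
cat >> h.py <<'E'
def cloud(n,d):
    c=cal(n); K=c["camera_matrix"]; Rm=R.from_euler("xyz",c["orientation"],degrees=True).as_matrix()
    v,u=np.mgrid[:480,:640]
    P=np.stack([(u-K[0,2])/K[0,0]*d,-(v-K[1,2])/K[1,1]*d,-d],-1)
    W=P@Rm.T+c["position"]; W[d<=0]=np.nan; return W
def rect(P):
    (cx,cy),(w,h),a=cv2.minAreaRect(P[:,:2].astype(np.float32)*1000)
    if w<h: w,h,a=h,w,a+90
    return np.round([cx,cy,w,h,(a+90)%180-90],1)
E
python3 - <<'E'
from h import *
W=cloud("top",np.load("top0.npy"))
def reg(name,r0,r1,c0,c1,z0,z1):
    Q=W[r0:r1,c0:c1].reshape(-1,3); m=(Q[:,2]>z0)&(Q[:,2]<z1); Q=Q[m]
    print(name,len(Q),"rect mm cx,cy,L,W,ang",rect(Q),"zmax",np.round(np.percentile(Q[:,2],[5,50,95,99]),3))
reg("bench",380,420,200,300,-.1,.1)
reg("c1",195,285,416,452,.145,.19)
reg("c2",195,290,480,517,.145,.19)
reg("cr",225,305,232,320,.03,.075)
reg("trL",225,305,232,268,.03,.075)
reg("trR",225,305,280,318,.03,.075)
reg("tray",220,325,140,228,.012,.05)
reg("rails",205,290,385,537,.09,.12)
reg("rack",150,210,195,300,.05,.15)
reg("jar",150,205,320,365,.05,.15)
reg("tip",300,355,320,390,.03,.1)
reg("turq",150,190,395,470,.02,.1)
reg("housing",210,300,555,630,.15,.25)
E
```

```text
bench 3991 rect mm cx,cy,L,W,ang [215.4 218.1 239.   92.1 -88.8] zmax [-0.003  0.     0.004  0.005]
c1 1677 rect mm cx,cy,L,W,ang [ 592.2 -190.4  145.4   67.4   -3.8] zmax [0.151 0.164 0.17  0.172]
c2 1713 rect mm cx,cy,L,W,ang [ 582.9 -329.5  145.8   66.3   -4.7] zmax [0.15  0.164 0.169 0.171]
cr 2121 rect mm cx,cy,L,W,ang [533.5 164.  160.  130.4 -79.9] zmax [0.046 0.052 0.057 0.059]
trL 1032 rect mm cx,cy,L,W,ang [525.6 208.  130.4  70.4  10.1] zmax [0.047 0.052 0.057 0.059]
trR 1039 rect mm cx,cy,L,W,ang [541.1 121.2 129.7  74.1   9.6] zmax [0.047 0.052 0.057 0.06 ]
tray 1136 rect mm cx,cy,L,W,ang [5.138e+02 3.846e+02 2.159e+02 1.672e+02 3.000e-01] zmax [0.014 0.032 0.036 0.038]
rails 1871 rect mm cx,cy,L,W,ang [ 582.7 -262.   345.9  105.8   86. ] zmax [0.104 0.111 0.115 0.117]
rack 2773 rect mm cx,cy,L,W,ang [739.9 233.  200.9  81.4  87.5] zmax [0.062 0.066 0.098 0.1  ]
jar 676 rect mm cx,cy,L,W,ang [745.8   8.2  59.9  59.4  30. ] zmax [0.064 0.11  0.114 0.115]
tip 1951 rect mm cx,cy,L,W,ang [387.4 -26.9 119.1  88.   82. ] zmax [0.059 0.064 0.068 0.069]
turq 1246 rect mm cx,cy,L,W,ang [ 778.4 -217.1  149.6   51.3  -73.7] zmax [0.031 0.047 0.053 0.055]
housing 4872 rect mm cx,cy,L,W,ang [ 565.4 -508.4  150.2  132.4   -4.3] zmax [0.173 0.191 0.196 0.206]
```

```bash
cat >> h.py <<'E'
def go(x,y,z,yaw):
    s=ctrl.get_state(); p=s["position"]; y0=s["ee_rot"][2]
    t=np.radians((y0-yaw+180)%360-180); a=np.radians(yaw); d=np.array([x,y,z])-p
    print("t",round(s["time"],2),"pos",np.round(p,4),"rot",np.round(s["ee_rot"],1),"F",np.round(s["contact_force"],2),"w",round(s["width"],4))
    print("turn",round(t,3),"shift",np.round([d[0]*np.cos(a)+d[1]*np.sin(a),d[0]*np.sin(a)-d[1]*np.cos(a),-d[2]],4))
E
python3 - <<'E'
from h import *
go(.587,-.19,.28,176)
E
```

```text
t 0.8 pos [0.1454 0.6078 0.2477] rot [180.   -0.  166.5] F [-0.04  0.17  0.71] w 0.0878
turn -0.165 shift [-0.4961 -0.7651 -0.0323]
```

step_arm([
  [0,[0,0,-0.016],-0.083],
  [0,[0,0,-0.016],-0.082],
  [0,[-0.02,-0.031,0],0],
  [0,[-0.02,-0.031,0],0],
  [0,[-0.02,-0.031,0],0],
  [0,[-0.02,-0.031,0],0],
  [0,[-0.02,-0.031,0],0],
  [0,[-0.02,-0.031,0],0],
  [0,[-0.02,-0.031,0],0],
  [0,[-0.02,-0.031,0],0],
  [0,[-0.02,-0.031,0],0],
  [0,[-0.02,-0.031,0],0],
], grip_force=50)

```text
time: 1.8
position: [0.3239, 0.283, 0.28]
ee_rot: [179.9, 0.0, 176.0]
contact_force: [1.0, 1.0, 0.3]
width: 0.0876
grasp_force: 0.0
```

step_arm([
  [0,[-0.02,-0.031,0],0],
  [0,[-0.02,-0.031,0],0],
  [0,[-0.02,-0.031,0],0],
  [0,[-0.02,-0.031,0],0],
  [0,[-0.02,-0.031,0],0],
  [0,[-0.02,-0.031,0],0],
  [0,[-0.02,-0.031,0],0],
  [0,[-0.02,-0.031,0],0],
  [0,[-0.02,-0.031,0],0],
  [0,[-0.02,-0.031,0],0],
  [0,[-0.02,-0.031,0],0],
  [0,[-0.02,-0.031,0],0],
  [0,[-0.02,-0.031,0],0],
  [0,[0,0,0],0],
  [0,[0,0,0],0],
  [0,[0,0,0],0],
])

```text
time: 3.13
position: [0.5543, -0.1352, 0.2793]
ee_rot: [180.0, -0.0, 176.0]
contact_force: [0.0, 0.2, -0.4]
width: 0.0881
grasp_force: 0.0
```

```bash
python3 - <<'E'
from h import *
print(np.round(ctrl.get_state()["q"],1))
go(.587,-.19,.28,176)
p,d=viewer.grab_frame("wrist"); cv2.imwrite("pics/w1.png",p[...,::-1]); np.save("w1.npy",d)
c=cal("wrist"); K=c["camera_matrix"]; Rm=R.from_euler("xyz",c["orientation"],degrees=True).as_matrix()
v,u=np.mgrid[:480,:640]; x=(u-K[0,2])/K[0,0]; y=(v-K[1,2])/K[0,0]; th=np.hypot(x,y)+1e-9
dd=np.where((d>0)&(th<1.2),d,np.nan); t=np.tan(th)/th
W=np.stack([x*t*dd,-y*t*dd,-dd],-1)@Rm.T+c["position"]; np.save("w1c.npy",W)
def hits(cx,cy):
    m=(abs(W[...,0]-cx)<.1)&(abs(W[...,1]-cy)<.045)&(W[...,2]>.158)&(W[...,2]<.176); Q=W[m]; print(len(Q),rect(Q) if len(Q)>5 else 0, np.median(Q[:,:],0))
hits(.587,-.19); hits(.578,-.33)
E
```

```text
[-17.2  18.3  33.7  98.5 -10.9  66.5 105.5]
t 3.13 pos [ 0.5543 -0.1352  0.2793] rot [180.  -0. 176.] F [ 0.02  0.22 -0.42] w 0.0881
turn -0.0 shift [-0.0364 -0.0524 -0.0007]
8400 [ 585.  -192.2  130.3   68.5   -3.4] [ 0.5724658  -0.18931198  0.16486797]
4045 [ 557.8 -332.7   96.4   70.7   -8.1] [ 0.5497763  -0.32478581  0.1646496 ]
```

View wrist.

View pics/w1.png

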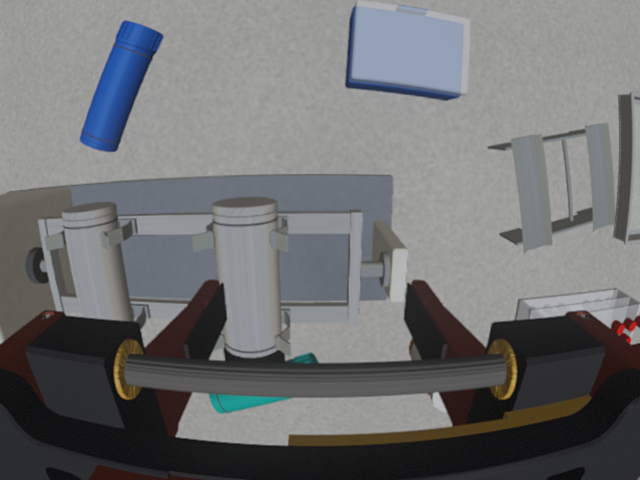

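step_arm([
  [0,[-0.012,-0.0175,0],0],
  [0,[-0.012,-0.0175,0],0],
  [0,[-0.012,-0.0175,0],0],
  [0,[0,0,0],0],
  [0,[0,0,0],0],
  [0,[0,0,0],0],
])

```text
time: 3.68
position: [0.5866, -0.1886, 0.2796]
ee_rot: [179.9, -0.0, 176.1]
contact_force: [0.3, 0.3, 0.4]
width: 0.0878
grasp_force: 0.0
```

```bash
cat >> h.py <<'E'
def wcloud():
    p,d=viewer.grab_frame("wrist")
    c=cal("wrist"); K=c["camera_matrix"]; Rm=R.from_euler("xyz",c["orientation"],degrees=True).as_matrix()
    v,u=np.mgrid[:480,:640]; x=(u-K[0,2])/K[0,0]; y=(v-K[1,2])/K[0,0]; th=np.hypot(x,y)+1e-9
    dd=np.where((d>0)&(th<1.2),d,np.nan); t=np.tan(th)/th
    return p,np.stack([x*t*dd,-y*t*dd,-dd],-1)@Rm.T+c["position"]
def axis(W,a,dx,yaw,cx,cy):
    # lateral mid of carrier cross-section from slices, in mixer frame about (cx,cy)
    r=np.radians(yaw); Q=W.reshape(-1,3); Q=Q[~np.isnan(Q[:,0])]
    l=(Q[:,0]-cx)*np.cos(r)+(Q[:,1]-cy)*np.sin(r); w=-(Q[:,0]-cx)*np.sin(r)+(Q[:,1]-cy)*np.cos(r)
    return l,w,Q[:,2]
E
python3 - <<'E'
from h import *
go(.587,-.19,.1515,176)
p,W=wcloud(); cv2.imwrite("pics/w2.png",p[...,::-1])
l,w,z=axis(W,0,0,-4,.587,-.19)
for a in range(-90,100,15):
    m=(abs(l-a/1000)<.005)&(abs(w)<.045)&(z>.150)&(z<.2)
    if m.sum()>8: print(a,m.sum(),"w",np.round(np.percentile(w[m],[2,50,98])*1000,1),"ztop",np.round(np.percentile(z[m],97),4))
m=(abs(w)<.02)&(z>.155); print("l range",np.percentile(l[m&(abs(l)<.1)],[0.5,99.5]))
E
```

```text
t 3.68 pos [ 0.5866 -0.1886  0.2796] rot [179.9  -0.  176.1] F [0.27 0.34 0.36] w 0.0878
turn 0.002 shift [-0.0005 -0.0014  0.1281]
-60 951 w [-25.4  -3.5  18.8] ztop 0.1673
-45 1377 w [-35.7  -3.5  29.3] ztop 0.1696
-30 911 w [-25.1  -2.8  19.4] ztop 0.1673
-15 873 w [-24.8  -2.8  19.4] ztop 0.1673
0 835 w [-25.1  -2.8  19.3] ztop 0.1673
15 806 w [-24.6  -2.8  19.6] ztop 0.1673
30 738 w [-25.1  -2.8  18.6] ztop 0.1673
45 1133 w [-35.9  -2.9  29.9] ztop 0.1697
60 743 w [-26.8  -2.9  20.8] ztop 0.1684
75 550 w [-27.3  -2.9  21.4] ztop 0.1685
l range [-0.06481647  0.07595637]
```

The wrist view shows the carrier between the fingers at about (col 247, rows 200–350), with the leaves clear of the finger gap. I'll shift 4 mm sideways, go down and grip.

step_arm([
  [0,[0,-0.0043,0.01],0],
  [0,[0,0,0.02],0],
  [0,[0,0,0.02],0],
  [0,[0,0,0.02],0],
  [0,[0,0,0.02],0],
  [0,[0,0,0.02],0],
  [0,[0,0,0.012],0],
  [0,[0,0,0.006],0],
  [0,[0,0,0],0],
  [0,[0,0,0],0],
  [0,[0,0,0],0],
])

```text
time: 4.65
position: [0.5871, -0.1949, 0.1527]
ee_rot: [-180.0, 0.1, 176.0]
contact_force: [1.1, 0.4, 0.9]
width: 0.088
grasp_force: 0.0
```

step_arm([
  [1,[0,0,0],0],
  [1,[0,0,0],0],
  [1,[0,0,0],0],
  [1,[0,0,0],0],
  [1,[0,0,0],0],
  [1,[0,0,0],0],
  [1,[0,0,0],0],
  [1,[0,0,0],0],
], grip_force=50)

```text
time: 5.32
position: [0.587, -0.1916, 0.1519]
ee_rot: [179.8, -0.0, 176.1]
contact_force: [-1.0, 8.0, 5.1]
width: 0.0496
grasp_force: 50.0
```

step_arm([
  [1,[0,0.002,-0.005],0],
  [1,[0,0,-0.005],0],
  [1,[0,0,-0.006],0],
  [1,[0,0,-0.006],0],
  [1,[0,0,-0.006],0],
  [1,[0,0,-0.006],0],
  [1,[0,0,-0.006],0],
  [1,[0,0,-0.006],0],
  [1,[0,0,-0.006],0],
  [1,[0,0,-0.008],0],
  [1,[0,0,-0.01],0],
  [1,[0,0,-0.012],0],
  [1,[0,0,-0.014],0],
  [1,[0,0,-0.014],0],
  [1,[0,0,-0.01],0],
  [1,[0,0,0],0],
  [1,[0,0,0],0],
  [1,[0,0,0],0],
])

```text
time: 6.82
position: [0.5864, -0.1924, 0.2711]
ee_rot: [180.0, -0.0, 176.0]
contact_force: [-0.5, 0.0, -2.7]
width: 0.0497
grasp_force: 50.0
```

step_arm([
  [1,[0,0,0],0],
  [1,[0,0,0],0],
  [1,[0,0,0],0],
])

```text
time: 7.07
position: [0.5864, -0.1926, 0.271]
ee_rot: [180.0, -0.1, 176.0]
contact_force: [0.2, -0.2, -2.6]
width: 0.0496
grasp_force: 50.0
```

step_arm([
  [1,[0,0,0],0],
  [1,[0,0,0],0],
])

```text
time: 7.23
position: [0.5866, -0.1927, 0.2714]
ee_rot: [-180.0, -0.0, 176.0]
contact_force: [-0.1, -0.3, -3.2]
width: 0.0497
grasp_force: 50.0
```

```bash
python3 - <<'E'
from h import *
F=[];T=[]
for i in range(8):
    viewer.grab_frame("side"); s=ctrl.get_state(); F.append(s["contact_force"]); T.append(s["ft_torque"])
print(np.mean(F,0),np.std(F,0),np.mean(T,0),s["grasp_force"],s["width"])
go(.524,.218,.28,190)
E
```

```text
[-0.13209537  0.06428696 -2.9940934 ] [0.41374745 0.41949638 0.46462559] [0.01864725 0.00336586 0.00757992] 49.998817385639995 0.049509428067705724
t 7.63 pos [ 0.5867 -0.1927  0.2716] rot [180.   0. 176.] F [-0.02 -0.42 -3.33] w 0.0495
turn -0.244 shift [-0.0096  0.4153 -0.0084]
```

About 3.1 N, or roughly 0.31 kg. The heavier must be at least 0.41 kg, so this is the lighter. Next I'll move it over trough_2.

step_arm([
  [1,[0,0,0],-0.08],
  [1,[0,0.01,0],-0.084],
  [1,[0,0.01,0],-0.08],
  [1,[-0.001,0.025,0],0],
  [1,[-0.001,0.027,0],0],
  [1,[-0.001,0.027,0],0],
  [1,[-0.001,0.027,0],0],
  [1,[-0.001,0.027,0],0],
  [1,[-0.001,0.027,0],0],
  [1,[-0.001,0.027,0],0],
  [1,[-0.001,0.027,0],0],
  [1,[-0.001,0.027,0],0],
  [1,[-0.001,0.022,0],0],
  [1,[0,0.012,0],0],
  [1,[0,0.008,0],0],
  [1,[0,0,0],0],
  [1,[0,0,0],0],
  [1,[0,0,0],0],
])

```text
time: 9.13
position: [0.5467, 0.1059, 0.2717]
ee_rot: [-180.0, 0.0, -170.1]
contact_force: [-0.6, 0.2, -3.9]
width: 0.0497
grasp_force: 50.0
```

```bash
python3 - <<'E'
from h import *
go(.543,.110,.084,190)
p,W=wcloud(); cv2.imwrite("pics/w3.png",p[...,::-1])
l,w,z=axis(W,0,0,10,.5335,.164)
for a in range(-60,70,15):
    for s in(-55,55):
        m=(abs(l-a/1000)<.005)&(abs(w-s/1000)<.04)&(z>.035)&(z<.065)
        if m.sum()>8: print(a,s,m.sum(),"w",np.round(np.percentile(w[m],[2,98])*1000,1),np.round(np.percentile(z[m],[10,97]),4))
m=(abs(abs(w)-.055)<.012)&(z>.04)&(z<.065)&(abs(l)<.1); print(np.percentile(l[m],[1,99]))
E
```

```text
t 9.13 pos [0.5467 0.1059 0.2717] rot [-180.     0.  -170.1] F [-0.57  0.2  -3.94] w 0.0497
turn -0.003 shift [0.0029 0.0047 0.1877]
-60 -55 567 w [-79.8 -18.6] [0.0466 0.0552]
-60 55 461 w [18.8 72. ] [0.0473 0.0555]
-45 55 404 w [31.1 71.1] [0.0484 0.055 ]
-30 55 400 w [30.9 71.4] [0.0485 0.0554]
-15 55 379 w [31.4 71.5] [0.0485 0.0551]
0 55 382 w [31.5 71.9] [0.0485 0.0551]
15 55 364 w [31.3 71.8] [0.0486 0.0553]
30 55 358 w [31.3 71.8] [0.0484 0.0552]
45 55 352 w [31.2 71.9] [0.0483 0.0556]
60 55 319 w [31.7 72.2] [0.0483 0.0549]
[-0.06529102  0.06299582]
```

View pics/w3.png

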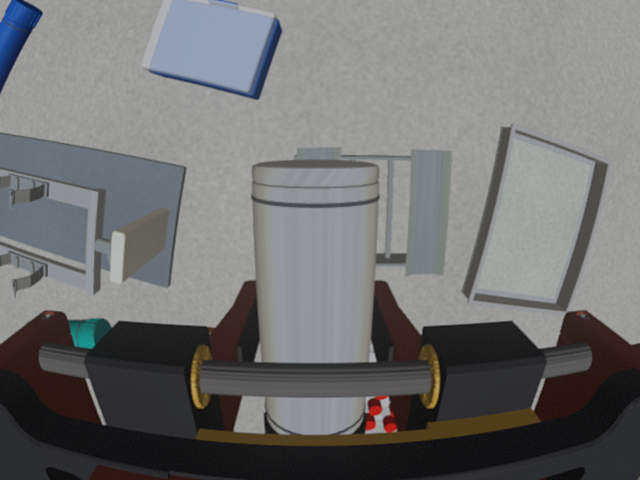

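The view shows the carrier held level over trough_2 (cols 255–375). Trough_1 (col 430) shows the cradle 3.5 mm off my estimate. I'll correct for that and lower.

step_arm([
  [1,[0.003,0.0012,0.015],0],
  [1,[0,0,0.025],0],
  [1,[0,0,0.025],0],
  [1,[0,0,0.025],0],
  [1,[0,0,0.025],0],
  [1,[0,0,0.025],0],
  [1,[0,0,0.02],0],
  [1,[0,0,0.01],0],
  [1,[0,0,0.006],0],
  [1,[0,0,0.004],0],
  [1,[0,0,0.002],0],
  [1,[0,0,0],0],
  [1,[0,0,0],0],
])

```text
time: 10.27
position: [0.5439, 0.1085, 0.0905]
ee_rot: [180.0, 0.1, -170.0]
contact_force: [0.2, 0.4, -2.3]
width: 0.0495
grasp_force: 50.0
```

step_arm([
  [1,[0,0,0.002],0],
  [1,[0,0,0.001],0],
  [1,[0,0,0.001],0],
  [1,[0,0,0],0],
  [1,[0,0,0],0],
])

```text
time: 10.68
position: [0.5433, 0.1084, 0.0857]
ee_rot: [180.0, 0.0, -170.0]
contact_force: [0.5, 0.1, -3.3]
width: 0.0495
grasp_force: 50.0
```

step_arm([
  [1,[0,0,0.001],0],
  [1,[0,0,0.0008],0],
  [1,[0,0,0],0],
  [1,[0,0,0],0],
])

```text
time: 11.02
position: [0.5434, 0.1084, 0.0847]
ee_rot: [180.0, 0.0, -170.0]
contact_force: [-4.0, -0.4, 6.9]
width: 0.0493
grasp_force: 50.0
```

step_arm([
  [1,[0,0,-0.0005],0],
  [1,[0,0,0],0],
  [0.55,[0,0,0],0],
  [0.5,[0,0,0],0],
  [0.4,[0,0,0],0],
  [0.2,[0,0,0],0],
  [0,[0,0,0],0],
  [0,[0,0,0],0],
  [0,[0,0,0],0],
  [0,[0,0,0],0],
  [0,[0,0,0],0],
])

```text
time: 11.93
position: [0.5433, 0.1084, 0.0843]
ee_rot: [-180.0, -0.0, -170.0]
contact_force: [-0.2, 0.1, 0.2]
width: 0.0867
grasp_force: 0.0
```

```bash
python3 - <<'E'
from h import *
go(.578,-.332,.28,176)
E
```

```text
t 11.93 pos [0.5433 0.1084 0.0843] rot [-180.   -0. -170.] F [-0.19  0.1   0.22] w 0.0867
turn 0.244 shift [-0.0654 -0.4369 -0.1957]
```

step_arm([
  [0,[0,0,-0.008],0],
  [0,[0,0,-0.015],0],
  [0,[0,0,-0.025],0],
  [0,[0,0,-0.03],0],
  [0,[0,0,-0.03],0],
  [0,[0,0,-0.03],0],
  [0,[0,0,-0.03],0],
  [0,[0,0,-0.028],0],
  [0,[0,0,0],0.082],
  [0,[0,0,0],0.081],
  [0,[0,0,0],0.081],
  [0,[0,0,0],0],
])

```text
time: 12.93
position: [0.5432, 0.1083, 0.2811]
ee_rot: [180.0, 0.0, 175.8]
contact_force: [0.1, -0.3, 0.5]
width: 0.0876
grasp_force: 0.0
```

step_arm([
  [0,[-0.005,-0.033,0],0],
  [0,[-0.005,-0.033,0],0],
  [0,[-0.005,-0.033,0],0],
  [0,[-0.005,-0.033,0],0],
  [0,[-0.005,-0.033,0],0],
  [0,[-0.005,-0.033,0],0],
  [0,[-0.005,-0.033,0],0],
  [0,[-0.005,-0.033,0],0],
  [0,[-0.005,-0.033,0],0],
  [0,[-0.005,-0.033,0],0],
  [0,[-0.005,-0.033,0],0],
  [0,[-0.005,-0.033,0],0],
  [0,[-0.005,-0.033,0],0],
  [0,[0,0,0],0],
  [0,[0,0,0],0],
  [0,[0,0,0],0],
])

```text
time: 14.27
position: [0.5782, -0.3234, 0.2801]
ee_rot: [179.9, -0.0, 176.1]
contact_force: [0.2, 0.5, -0.5]
width: 0.0877
grasp_force: 0.0
```

```bash
python3 - <<'E'
from h import *
print(np.round(ctrl.get_state()["q"],1))
go(.577,-.3326,.152,176)
p,W=wcloud(); cv2.imwrite("pics/w4.png",p[...,::-1])
l,w,z=axis(W,0,0,-4,.577,-.3326)
for a in range(-90,100,15):
    m=(abs(l-a/1000)<.005)&(abs(w)<.045)&(z>.150)&(z<.2)
    if m.sum()>8: print(a,m.sum(),"w",np.round(np.percentile(w[m],[2,50,98])*1000,1),"ztop",np.round(np.percentile(z[m],97),4))
m=(abs(w)<.02)&(z>.155); print("l range",np.percentile(l[m&(abs(l)<.1)],[0.5,99.5]))
# carrier1 in trough, from top
p,d=viewer.grab_frame("top"); cv2.imwrite("pics/t2.png",p[...,::-1]); W=cloud("top",d)
Q=W[200:320,225:330].reshape(-1,3); Q=Q[(Q[:,2]>.075)&(Q[:,2]<.12)]; print(rect(Q),np.percentile(Q[:,2],[50,97]))
E
```

```text
[  2.   28.7  35.   85.1 -16.9  71.6 125.1]
t 14.27 pos [ 0.5782 -0.3234  0.2801] rot [179.9  -0.  176.1] F [ 0.17  0.53 -0.45] w 0.0877
turn 0.001 shift [ 0.0005 -0.0092  0.1281]
-60 954 w [-21.7   1.   22.6] ztop 0.1672
-45 1344 w [-32.5   0.4  32.6] ztop 0.1695
-30 926 w [-21.8   1.   22.9] ztop 0.1674
-15 870 w [-21.2   0.9  23.1] ztop 0.1672
0 841 w [-21.6   1.5  22.6] ztop 0.1673
15 800 w [-21.3   1.1  22.9] ztop 0.1673
30 755 w [-21.8   1.4  23.2] ztop 0.1672
45 1135 w [-32.4   0.5  33.3] ztop 0.1697
60 763 w [-23.3   1.2  24.7] ztop 0.1684
75 584 w [-22.9   1.1  25.1] ztop 0.1686
l range [-0.06418853  0.07641869]
[549.4 109.6 146.3  53.   10.1] [0.09751546 0.10359742]
```

step_arm([
  [0,[0,-0.0083,0.01],0],
  [0,[0,0,0.02],0],
  [0,[0,0,0.02],0],
  [0,[0,0,0.02],0],
  [0,[0,0,0.02],0],
  [0,[0,0,0.02],0],
  [0,[0,0,0.012],0],
  [0,[0,0,0.006],0],
  [0,[0,0,0],0],
  [0,[0,0,0],0],
  [0,[0,0,0],0],
])

```text
time: 15.28
position: [0.5782, -0.3328, 0.1535]
ee_rot: [-180.0, 0.1, 176.0]
contact_force: [-0.0, 0.2, 0.3]
width: 0.0878
grasp_force: 0.0
```

step_arm([
  [1,[0,0,0],0],
  [1,[0,0,0],0],
  [1,[0,0,0],0],
  [1,[0,0,0],0],
  [1,[0,0,0],0],
  [1,[0,0,0],0],
  [1,[0,0,0],0],
  [1,[0,0,0],0],
], grip_force=50)

```text
time: 15.95
position: [0.5779, -0.3308, 0.1524]
ee_rot: [179.9, -0.0, 176.1]
contact_force: [-1.2, 5.7, 3.9]
width: 0.0498
grasp_force: 50.0
```

step_arm([
  [1,[0,0.0015,-0.005],0],
  [1,[0,0,-0.005],0],
  [1,[0,0,-0.006],0],
  [1,[0,0,-0.006],0],
  [1,[0,0,-0.006],0],
  [1,[0,0,-0.006],0],
  [1,[0,0,-0.006],0],
  [1,[0,0,-0.006],0],
  [1,[0,0,-0.006],0],
  [1,[0,0,-0.008],0],
  [1,[0,0,-0.01],0],
  [1,[0,0,-0.012],0],
  [1,[0,0,-0.014],0],
  [1,[0,0,-0.014],0],
  [1,[0,0,-0.01],0],
  [1,[0,0,0],0],
  [1,[0,0,0],0],
  [1,[0,0,0],0],
])

```text
time: 17.45
position: [0.5774, -0.3306, 0.2717]
ee_rot: [180.0, -0.0, 176.0]
contact_force: [-0.4, 0.0, -4.4]
width: 0.0496
grasp_force: 50.0
```

```bash
python3 - <<'E'
from h import *
F=[]
for i in range(8):
    viewer.grab_frame("side"); s=ctrl.get_state(); F.append(s["contact_force"])
print(np.mean(F,0),np.std(F,0),s["grasp_force"],s["width"])
go(.514,.3846,.28,176)
E
```

```text
[-0.02438855  0.06864735 -4.61163919] [0.34612926 0.71662154 0.65542333] 49.998524682596326 0.04979186743181126
t 17.85 pos [ 0.5776 -0.3309  0.272 ] rot [180.  -0. 176.] F [ 0.17 -0.98 -3.75] w 0.0498
turn -0.0 shift [ 0.1134  0.7093 -0.008 ]
```

4.6 N against 3.0 N, so carrier_2 is the heavier. I'll take it to the tray.

step_arm([
  [1,[0.003,0.015,0],0],
  [1,[0.005,0.03,0],0],
  [1,[0.005,0.03,0],0],
  [1,[0.005,0.03,0],0],
  [1,[0.005,0.03,0],0],
  [1,[0.005,0.03,0],0],
  [1,[0.005,0.03,0],0],
  [1,[0.005,0.03,0],0],
  [1,[0.005,0.03,0],0],
  [1,[0.005,0.03,0],0],
  [1,[0.005,0.03,0],0],
  [1,[0.005,0.03,0],0],
  [1,[0.005,0.03,0],0],
  [1,[0.005,0.03,0],0],
  [1,[0.005,0.03,0],0],
  [1,[0.005,0.03,0],0],
])

```text
time: 19.18
position: [0.532, 0.1397, 0.2726]
ee_rot: [180.0, 0.0, 176.0]
contact_force: [-0.1, -0.6, -5.1]
width: 0.0494
grasp_force: 50.0
```

step_arm([
  [1,[0.005,0.03,0],0],
  [1,[0.005,0.03,0],0],
  [1,[0.005,0.03,0],0],
  [1,[0.005,0.03,0],0],
  [1,[0.005,0.03,0],0],
  [1,[0.004,0.03,0],0],
  [1,[0.003,0.03,0],0],
  [1,[0.002,0.02,0],0],
  [1,[0,0.01,0],0],
  [1,[0,0,0],0],
  [1,[0,0,0],0],
  [1,[0,0,0],0],
])

```text
time: 20.18
position: [0.516, 0.3778, 0.2724]
ee_rot: [-179.9, 0.0, 175.9]
contact_force: [-0.1, -1.2, -4.2]
width: 0.0495
grasp_force: 50.0
```

```bash
python3 - <<'E'
from h import *
print(np.round(ctrl.get_state()["q"],1))
go(.514,.3835,.17,176)
E
```

```text
[-56.8  24.8  23.1  88.7 -10.1  68.6  54. ]
t 20.18 pos [0.516  0.3778 0.2724] rot [-179.9    0.   175.9] F [-0.06 -1.17 -4.22] w 0.0495
turn -0.003 shift [0.0024 0.0055 0.1024]
```

step_arm([
  [1,[0.002,0.005,0.01],0],
  [1,[0,0,0.02],0],
  [1,[0,0,0.02],0],
  [1,[0,0,0.02],0],
  [1,[0,0,0.015],0],
  [1,[0,0,0.01],0],
  [1,[0,0,0.005],0],
  [1,[0,0,0],0],
  [1,[0,0,0],0],
  [1,[0,0,0],0],
  [1,[0,0,0],0],
  [1,[0,0,0],0],
  [1,[0,0,0],0],
])

```text
time: 21.27
position: [0.5137, 0.3855, 0.1729]
ee_rot: [180.0, 0.0, 176.0]
contact_force: [1.0, -0.1, -5.5]
width: 0.0493
grasp_force: 50.0
```

```bash
python3 - <<'E'
from h import *
go(.514,.3835,.17,176)
p,d=viewer.grab_frame("side"); cv2.imwrite("pics/s3.png",p[...,::-1])
E
```

```text
t 21.27 pos [0.5137 0.3855 0.1729] rot [180.   0. 176.] F [ 1.04 -0.11 -5.52] w 0.0493
turn 0.0 shift [-0.0005 -0.002   0.0029]
```

View pics/s3.png

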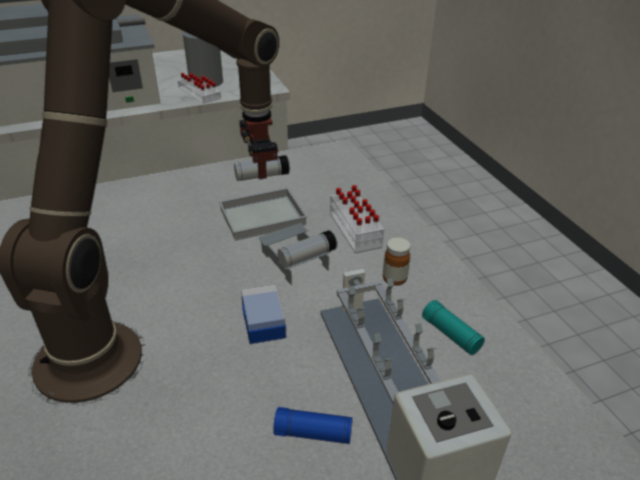

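The picture shows one carrier held level above the tray (263, 168) and the other lying in the cradle trough (308, 247). The bystanders have not moved.

```bash
python3 -c "
from cell import ctrl
print(ctrl.job_done())"
```

```text
the job is handed in; nothing more can be done
None
```

I handed the job in with the heavier carrier_2 (about 4.6 N at the wrist) held level and still over the middle of the tray, and the lighter carrier_1 (about 3.0 N) lying let go in trough_2; the tube rack, reagent jar and tip box look unmoved in the last picture, and no verdict was returned.

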